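Index a tumbler to the marking pen

ROBOT

A 7-joint arm with a two-finger parallel gripper is mounted at the origin on a cart in front of the work surface, level with it; the furniture and walls round the work are solid. World frame = base frame: x ahead of the robot, y to its left, z up, the work surface at z = 0. Lengths are in m, angles in rad, forces in N, time in s.
With the tool pointing down it reaches from about 0.4 to 0.85 m from the base axis. Payload 6.9 kg.
Tool frame: the origin (TCP) lies midway between the tips of the shut fingers; the grasp point (between the pads) lies 19 mm behind it (grip_depth is the distance from the TCP to the grasp point, in m); y points along the fingers, z is the direction in which the jaws open and shut, and the axes are right-handed (so a half turn about y gives the same grasp; the last joint's range is limited). The gripper opens to 85 mm and grips with 20 to 120 N. Pads are 22 mm wide; open, the fingers measure 114 mm over their backs; the gripper's body (76 mm by 85 mm) begins 54 mm behind the grasp point. The pads swing forward as they close: fully open they stand 13 mm farther back than shut.
Start: joints at [1.286, 0.507, -0.238, 1.5, 0.126, 1.149, -0.155], TCP at [0.237, -0.578, 0.231] pointing down, gripper open.
Joint ranges: [-3.08, 3.08], [-0.24, 2.05], [-1.43, 1.35], [0, 2.5], [-1.52, 4.66], [0.17, 1.96], [-2.89, 2.89]. Speed limits (rad/s): [2.39, 2.39, 3.14, 3.14, 3.14, 3.14, 3.14].

INTERFACE

Orientations are given as a 3x3 rotation matrix whose columns are the frame's x, y, z axes.
In Python, from workcell import read_state, capture, job_done, grip_depth gives the robot as it stands.
- The arm moves only by the tool carry_out, never from a script. Its argument "increments" is a list of rows, each an object with "gripper": the closure, from 0 (fully open) to 1 (shut); "dp": the shift along the tool's x, y, z in units of 40 mm (1.0 is 40 mm), a list of three; "rot": the turn, a rotation vector about the tool's x, y, z in units of 6 degrees (1.0 is 6 degrees), a list of three. A call has exactly 10 rows; each row shifts and turns the pose as measured when the row begins, along the tool's axes as they then stand; what a row does not reach is not made up. A row lasts 1/10 s, in which the tool goes at most 50 mm and 8.59 degrees, less where a joint would pass 70% of its speed; a pose out of reach is approached as far as the arm can. A call is refused whole if a number of a shift passes 1 or a number of a turn 1, either way. A call with a gripper value outside its range is refused whole. The fingers move at their own pace and stop on an object; the grip force is fixed at half the most. Time passes only in rows, so rows that do not move let the fingers close, or fill a call up. It gives the time, the measured TCP pose, the force and the opening at its end, in the units of the state.
- read_state(): the state, without advancing time (a new reading comes with each control period).
- capture(name): name is "scene" or "top" or "wrist"; returns a dict with "pixels" (400x640x3 uint8, red, green, blue), "fx", "fy", "cx", "cy" (pixels), "position" and "orientation" of the camera in the world. Camera axes: x right, y down, z forward; pixel columns grow to the right and rows downward; lengths in m; the calibration is good to about 2 mm. A picture is of the moment at which its call begins. There is no depth.
- job_done(): hands the job in, once; it reports no verdict.
The state is a dict: "time_s": time; "joint_pos": joint angles; "dq": joint speeds; "effort": joint torques, N m; "tcp_pos": TCP position; "eef_rot": TCP orientation; "wrist_force": force on the tool from outside, world axes, zero at the start; "wrist_torque": the same for the moment, N m; "grip_width": finger opening in m.
Only numpy, scipy, OpenCV 4.12 (cv2) and the standard library are available. Lean on these libraries where they do the work, as an engineer would, in place of code of your own. Each camera call takes 0.05 s, during which the arm holds its last target.

TASK

Stand the tumbler, still upturned, wholly on the round rubber pad of the slide's carriage while the carriage is latched at its starting notch. Then squeeze the latch tab of the carriage's grip, slide the carriage along to the notch where the pad faces the stand that holds the pen (not the empty stand), and let go so that the latch springs fully home there with the tumbler still standing on the pad. Hold the glass gently (no more than about 20 N of grip), do not tip it, and leave the other things on the bench where they are.

Things in the scene. Friction and masses are not known exactly. Their poses are not given: they have to be found in the camera images.
- glass_mid (a point): Middle of the loose glass tumbler (0.16 kg, about 0.11 to 0.22 kg; upturned: closed end up), 90 mm tall, on its axis half-way up, 45 mm above its rim. Outer diameter 66 mm at the rim it stands on, about 64 mm at the middle, 60 mm at 15 mm under the top. z axis = the tumbler's axis, up.
- pad_top (a point): Centre of the top face of the round black rubber pad on the carriage, 94 mm across; it lies 30 mm above the bench. Axes of the slide: y is the direction in which the carriage travels (from the starting notch towards the pen stands), x points across it, towards the side with the stands, z up. The carriage is an aluminium deck about 60 mm wide on a fixed dark steel base of 180 x 370 x 10 mm.
- grip (a point): Centre of the carriage's grip, 105 mm from the pad centre on its -y side (same axes), 50 mm above the bench. Two upright plates, 26 mm long in y, reach from the deck (26 mm above the bench) to 67 mm above the bench: a fixed grey one, outer face at x = +13 mm, and the latch tab (see tab_face). Within 50 mm beside the plates nothing is higher than 26 mm.
- tab_face (a point): Middle of the outer face of the latch tab, a ribbed steel plate, 50 mm above the bench; at rest at x = -19 mm from grip, so 32 mm over both plates. Squeezed towards the grey plate along +x it goes in by 6 mm: then 26 mm over both plates, centred on the point grip. Its pin enters a notched rack along the slide's front.
- latch_tab (a joint): Travel of the sprung latch tab, m: 0 = out, pin home in a notch; 0.006 = pressed to its stop. It takes 3.6 N to start, 7.2 N to press fully, and springs back when let go. The pin frees the carriage from 0.004 on. If let go between notches the pin rests on the rack at about 0.004 and drops in when slid over a notch.
- carriage (a joint): Position of the carriage along the slide's y axis, m, from -0.004 to 0.154. The rack has notches at 0 (starting notch), 0.05, 0.10 and 0.15, each with 1.5 mm of play either way. With the tab pressed the carriage moves against about 1.5 N of friction; latched it cannot be moved.
- pen_stand: Fixed stand on the slide's base that holds the pen, 88 mm high above the bench, same axes as the slide (y = carriage travel). Origin: centre of its foot, 10 mm above the bench, 95 mm to the +x side of the pad's line of travel. It faces the notch at either 0.05 or 0.10. The pen (130 mm, 19 mm thick, white barrel) lies level along x, 74 mm above the bench.
- pen_tip (a point): Tip of the pen on the pen stand, 52 mm to the +x side of the pad's line of travel, 74 mm above the bench, same axes.
- empty_stand: The other fixed stand, of the same shape and height but without a pen, facing the other of the two notches. Origin as for pen_stand.
- jar: Bystander: upright jar with a dark lid, 44 mm across, 105 mm tall; origin at the centre of its underside.
- dropper: Bystander: small upright dropper bottle, 33 mm across, 102 mm tall; origin at the centre of its underside.
- flat_spanner: Bystander: steel combination spanner lying flat, 172 x 27 x 6 mm, long along its y; origin at the centre of its underside.

How it is judged:
By the outcome, as a careful person would: the job done as asked, in the order asked, and still so for the second after the job is handed in, with the robot touching nothing.
It also fails if it takes over 51 s, if anything falls off the work surface, if the arm or the gripper's body presses on something with over 40 N, if the wrist force passes 120 N, or if a joint passes its speed limit or range.

## Working session

There is one attempt and no reset: what is moved stays moved. The work goes in short steps, Python scripts to look and compute and a tool call to move; the robot and the scene stay as the last step left them, time stands still between calls to the robot, and variables do not carry over. Pictures are saved under pics/ and viewed, and the job is handed in when it is done.

Besides the shell and the picture viewer there is one more tool, called after "Emit:" in YAML: its name, and indented under it one key for each argument. carry_out: Moves the arm, as the interface text tells. Its arguments: {"type":"object","properties":{"increments":{"type":"array"}},"required":["increments"]}

```bash
mkdir -p pics; ls
python3 - <<'E'
from workcell import *
import cv2,numpy as np
s=read_state()
for k,v in s.items(): print(k,np.round(v,4).tolist())
print(grip_depth if not callable(grip_depth) else grip_depth())
import pickle
for n in ["scene","top","wrist"]:
    c=capture(n); cv2.imwrite(f"pics/{n}0.png",c["pixels"][:,:,::-1]); pickle.dump(c,open(f"{n}0.pkl","wb"))
    print(n,c["fx"],c["fy"],c["cx"],c["cy"],np.round(c["position"],4),np.round(c["orientation"],4).tolist())
E
```

```text
pics
time_s 0.0
joint_pos [1.2865, 0.5083, -0.2375, 1.5011, 0.1257, 1.1489, -0.1548]
dq [0.0016, -0.0001, 0.0004, 0.0014, -0.0005, -0.0015, -0.0014]
effort [0.0001, -62.0594, -2.1873, -24.9648, 0.0125, 0.0123, 0.0]
tcp_pos [0.2372, -0.5777, 0.2305]
eef_rot [[-0.925, -0.0007, 0.38], [-0.38, 0.0016, -0.925], [0.0, -1.0, -0.0017]]
wrist_force [-0.1723, -0.8533, 0.5244]
wrist_torque [0.0348, -0.0073, 0.0202]
grip_width 0.0856
0.0187
scene 461.0506315267174 461.0506315267174 320.0889982835493 193.79515170158788 [-0.5851  0.7276  0.8912] [[-0.4665, -0.5042, 0.7268], [-0.8843, 0.2464, -0.3966], [0.0209, -0.8277, -0.5608]]
top 361.91717165541024 361.91717165541024 320.65299138633725 199.970853159601 [0.3375 0.1249 0.9697] [[-0.0173, -0.9808, 0.1942], [-0.9995, 0.0221, 0.0224], [-0.0262, -0.1937, -0.9807]]
wrist 328.6636121166348 328.6636121166348 324.41890455900176 199.82684888613235 [ 0.3031 -0.5512  0.372 ] [[0.3799, -0.8875, -0.2608], [-0.925, -0.3648, -0.1062], [-0.0009, 0.2816, -0.9595]]
```

View pics/scene0.png

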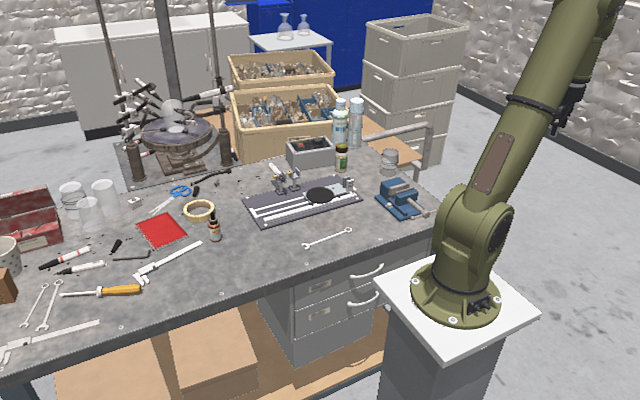

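View pics/top0.png

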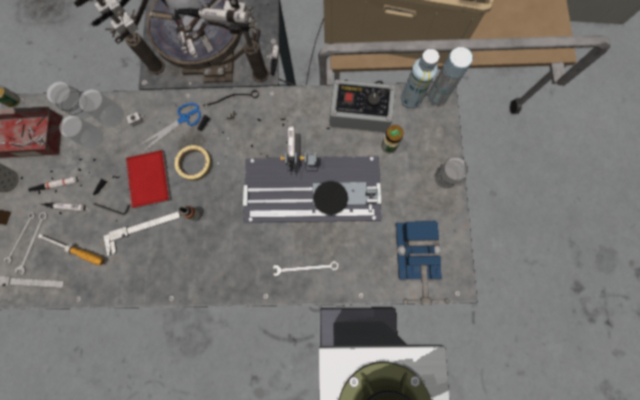

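View pics/wrist0.png

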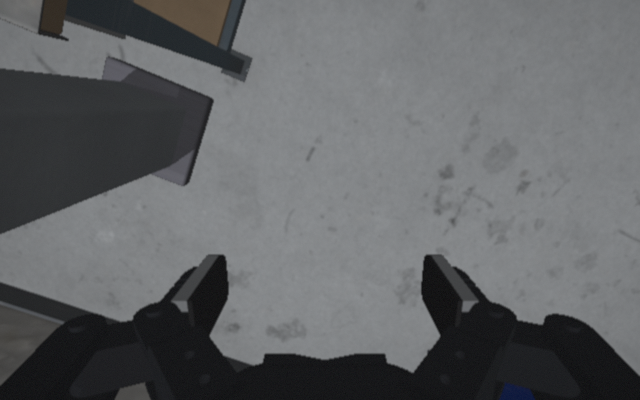

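```bash
cat > h.py <<'E'
import numpy as np,cv2,pickle
def ray(c,u,v):
    R=np.array(c["orientation"]);d=R@np.array([(u-c["cx"])/c["fx"],(v-c["cy"])/c["fy"],1]);return np.array(c["position"]),d/np.linalg.norm(d)
def onz(c,u,v,z):
    p,d=ray(c,u,v);return p+d*(z-p[2])/d[2]
def tri(a,b):
    (p,d),(q,e)=a,b
    A=np.stack([d,-e],1);t=np.linalg.lstsq(A,q-p,rcond=None)[0]
    x=p+d*t[0];y=q+e*t[1];return (x+y)/2,np.linalg.norm(x-y)
def proj(c,P):
    R=np.array(c["orientation"]);q=R.T@(np.array(P)-c["position"]);return c["cx"]+c["fx"]*q[0]/q[2],c["cy"]+c["fy"]*q[1]/q[2]
def crop(c,u0,v0,u1,v1,k,name):
    im=c["pixels"][v0:v1,u0:u1,::-1];cv2.imwrite(name,cv2.resize(im,None,fx=k,fy=k,interpolation=cv2.INTER_CUBIC))
def load(n): return pickle.load(open(n+".pkl","rb"))
def shot(n,name):
    from workcell import capture
    c=capture(n);pickle.dump(c,open(name+".pkl","wb"));cv2.imwrite(f"pics/{name}.png",c["pixels"][:,:,::-1]);return c
E
python3 -c "
from h import *
t=load('top0');crop(t,230,120,480,230,3.2,'pics/top_c.png')
s=load('scene0');crop(s,230,130,450,260,3.6,'pics/scene_c.png')"
```

```text
(no output)
```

View pics/top_c.png

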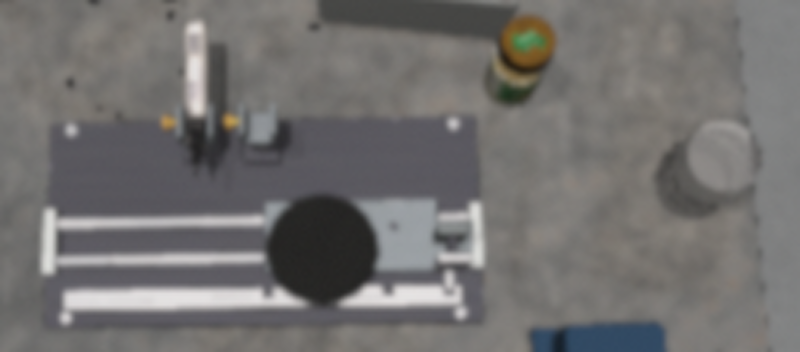

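View pics/scene_c.png

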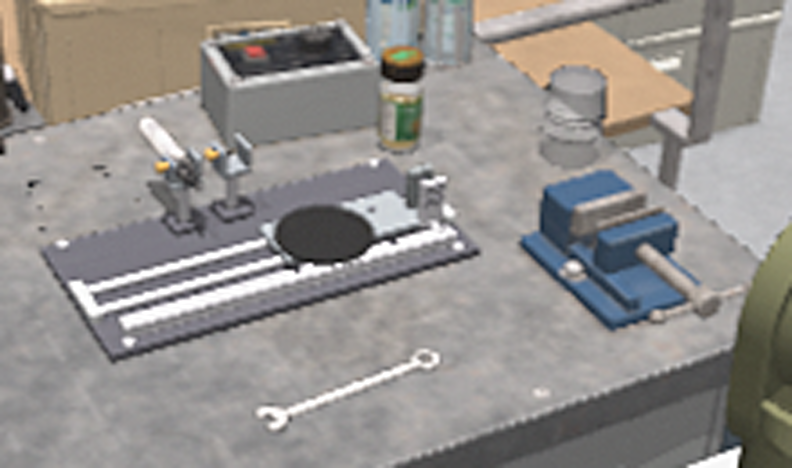

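Run:
```python
from h import *
np.set_printoptions(precision=4,suppress=True)
t=load('top0');s=load('scene0')
def blob(c,win,thr):
    u0,v0,u1,v1=win
    g=c["pixels"][v0:v1,u0:u1].max(2); m=(g<thr).astype(np.uint8)
    cs,_=cv2.findContours(m,cv2.RETR_EXTERNAL,cv2.CHAIN_APPROX_NONE); k=max(cs,key=cv2.contourArea)
    e=cv2.fitEllipse(k);return (e[0][0]+u0,e[0][1]+v0),e[1],cv2.contourArea(k)
bt=blob(t,(305,170,355,225),50);bs=blob(s,(300,182,340,207),50);print(bt,bs)
print("pad",onz(t,*bt[0],.03),onz(s,*bs[0],.03),tri(ray(t,*bt[0]),ray(s,*bs[0])))
# base corner screws, crops coords/3.2 + offset
f=lambda u,v:(230+(u-1.1)/3.2,120+(v-1.1)/3.2)
g=lambda u,v:(230+(u-1.3)/3.6,130+(v-1.3)/3.6)
S=[(71,130),(453,124),(461,313),(66,318)]
P=[onz(t,*f(*p),.012) for p in S];print("screws",np.array(P))
S2=[(62,244),(375,163),(459,245),(128,342)]
P2=[onz(s,*g(*p),.012) for p in S2];print("scene",np.array(P2))
for Q in (P,P2):
  d=Q[0]-Q[1];d2=Q[3]-Q[2];print("yaw of y axis deg",np.degrees(np.arctan2(-d[0],d[1])),np.degrees(np.arctan2(-d2[0],d2[1])))
# glass top disc
print("glass top",onz(t,*f(722,155),.09), onz(t,*f(690,185),0.0),"scene",onz(s,*g(579,83),.09),onz(s,*g(569,150),0), tri(ray(t,*f(722,155)),ray(s,*g(579,83))))
print("pen axis ends",onz(t,*f(195,25),.074),onz(t,*f(197,150),.074),"empty",onz(t,*f(262,128),.08))
print("grip",onz(t,*f(453,230),.067),"scene",onz(s,*g(426,177),.067))
print("jar top",onz(t,*f(528,42),.105), onz(s,*g(403,57),.105))
```

```text
((330.2430877685547, 197.36649322509766), (30.914318084716797, 31.477468490600586), 759.5) ((330.0817279815674, 199.00572204589844), (1.2836005687713623, 6.866814613342285), 1.5)
pad [0.5301 0.1209 0.03  ] [0.4897 0.1032 0.03  ] (array([0.5223, 0.1056, 0.0144]), np.float64(0.03721850219749612))
screws [[0.6436 0.3356 0.012 ]
 [0.6405 0.0057 0.012 ]
 [0.4765 0.0063 0.012 ]
 [0.4793 0.3366 0.012 ]]
scene [[0.6428 0.3358 0.012 ]
 [0.6404 0.0041 0.012 ]
 [0.4788 0.0044 0.012 ]
 [0.4788 0.3369 0.012 ]]
yaw of y axis deg -0.5327944688572412 -0.4813138383697827
yaw of y axis deg -0.41771741742178803 0.003368218230701782
glass top [ 0.5853 -0.1926  0.09  ] [ 0.5847 -0.1956  0.    ] scene [ 0.575  -0.1892  0.09  ] [ 0.5914 -0.1998  0.    ] (array([ 0.5867, -0.1967,  0.0822]), np.float64(0.0028605221777807106))
pen axis ends [0.7113 0.2212 0.074 ] [0.6044 0.2197 0.074 ] empty [0.6196 0.1668 0.08  ]
grip [0.5353 0.0164 0.067 ] scene [0.5213 0.0186 0.067 ]
jar top [ 0.6768 -0.0444  0.105 ] [ 0.6745 -0.0431  0.105 ]
```

```bash
cat > plan.py <<'E'
import sys,numpy as np
from workcell import read_state
from scipy.spatial.transform import Rotation as Ro
def plan(target,zdir,n=10,vmax=1.0):
    s=read_state();p=np.array(s["tcp_pos"]);R=np.array(s["eef_rot"])
    z=np.array([zdir[0],zdir[1],0.]);z/=np.linalg.norm(z);y=np.array([0,0,-1.]);T=np.stack([np.cross(y,z),y,z],1)
    d=np.array(target)-p
    print("t",s["time_s"],"tcp",p.round(4),"F",np.round(s["wrist_force"],2),"w",round(s["grip_width"],4),"left",d.round(4),"tool units",(R.T@d/.04).round(2))
    rv=Ro.from_matrix(R.T@T).as_rotvec();print("rotleft units",np.round(np.degrees(rv)/6,2))
    for i in range(n):
        k=n-i; 
        st=R.T@d/.04/k; m=np.abs(st).max(); st=st*min(1,vmax/max(m,1e-9))
        r=np.degrees(Ro.from_matrix(R.T@T).as_rotvec())/6/k;mr=np.abs(r).max(); r=r*min(1,1/max(mr,1e-9))
        print(np.round(st,2).tolist(),np.round(r,2).tolist())
        d=d-R@st*.04;R=R@Ro.from_rotvec(np.radians(r*6)).as_matrix()
if __name__=="__main__":
    a=[float(x) for x in sys.argv[1:]];plan(a[:3],a[3:5],int(a[5]))
E
python3 - <<'E'
from h import *
np.set_printoptions(precision=4,suppress=True)
s=load('scene0');t=load('top0')
g=lambda u,v:(230+(u-1.3)/3.6,130+(v-1.3)/3.6)
print(onz(s,*g(323,234),.03),onz(t,400,222,.06),onz(t,440,222,.06))
E
python3 plan.py 0.585 -0.195 0.2 1 -0.009 15
```

```text
[0.5277 0.123  0.03  ] [ 0.4566 -0.0531  0.06  ] [ 0.4545 -0.153   0.06  ]
t 0.15 tcp [ 0.2373 -0.5778  0.2306] F [ 0.24  0.18 -0.64] w 0.0854 left [ 0.3477  0.3828 -0.0306] tool units [-11.68   0.77  -5.55]
rotleft units [ 1.000e-02 -1.119e+01 -1.000e-02]
[-0.78, 0.05, -0.37] [0.0, -0.75, -0.0]
[-0.81, 0.05, -0.31] [0.0, -0.75, -0.0]
[-0.83, 0.05, -0.24] [0.0, -0.75, -0.0]
[-0.84, 0.05, -0.18] [0.0, -0.75, -0.0]
[-0.85, 0.05, -0.11] [0.0, -0.75, -0.0]
[-0.86, 0.05, -0.05] [0.0, -0.75, -0.0]
[-0.86, 0.05, 0.02] [0.0, -0.75, -0.0]
[-0.86, 0.05, 0.09] [0.0, -0.75, -0.0]
[-0.85, 0.05, 0.16] [0.0, -0.75, -0.0]
[-0.83, 0.05, 0.22] [0.0, -0.75, -0.0]
[-0.81, 0.05, 0.29] [0.0, -0.75, -0.0]
[-0.79, 0.05, 0.35] [0.0, -0.75, -0.0]
[-0.76, 0.05, 0.41] [0.0, -0.75, -0.0]
[-0.72, 0.05, 0.47] [0.0, -0.75, -0.0]
[-0.69, 0.05, 0.52] [0.0, -0.75, -0.0]
```

Emit:
carry_out:
  increments:
    - {"gripper": 0.2, "dp": [-0.78, 0, -0.37], "rot": [0, -0.75, 0]}
    - {"gripper": 0.2, "dp": [-0.81, 0, -0.31], "rot": [0, -0.75, 0]}
    - {"gripper": 0.2, "dp": [-0.83, 0, -0.24], "rot": [0, -0.75, 0]}
    - {"gripper": 0.2, "dp": [-0.84, 0, -0.18], "rot": [0, -0.75, 0]}
    - {"gripper": 0.2, "dp": [-0.85, 0, -0.11], "rot": [0, -0.75, 0]}
    - {"gripper": 0.2, "dp": [-0.86, 0, -0.05], "rot": [0, -0.75, 0]}
    - {"gripper": 0.2, "dp": [-0.86, 0, 0.02], "rot": [0, -0.75, 0]}
    - {"gripper": 0.2, "dp": [-0.86, 0, 0.09], "rot": [0, -0.75, 0]}
    - {"gripper": 0.2, "dp": [-0.85, 0, 0.16], "rot": [0, -0.75, 0]}
    - {"gripper": 0.2, "dp": [-0.83, 0, 0.22], "rot": [0, -0.75, 0]}

```text
time_s: 1.15
tcp_pos: [0.468, -0.3154, 0.2266]
eef_rot: [[-0.369, -0.007, 0.929], [-0.929, 0.003, -0.369], [0.0, -1.0, -0.008]]
wrist_force: [0.7, -0.6, -0.6]
grip_width: 0.0684
```

```bash
python3 plan.py 0.585 -0.195 0.2 1 -0.009 10
```

```text
t 1.15 tcp [ 0.468  -0.3154  0.2266] F [ 0.72 -0.62 -0.57] w 0.0684 left [ 0.117   0.1204 -0.0266] tool units [-3.88  0.65  1.61]
rotleft units [ 0.07 -3.52 -0.01]
[-0.39, 0.07, 0.16] [0.01, -0.35, -0.0]
[-0.38, 0.07, 0.18] [0.01, -0.35, -0.0]
[-0.37, 0.07, 0.19] [0.01, -0.35, -0.0]
[-0.37, 0.07, 0.2] [0.01, -0.35, -0.0]
[-0.36, 0.07, 0.22] [0.01, -0.35, -0.0]
[-0.35, 0.07, 0.23] [0.01, -0.35, -0.0]
[-0.34, 0.07, 0.24] [0.01, -0.35, -0.0]
[-0.33, 0.07, 0.25] [0.01, -0.35, -0.0]
[-0.32, 0.07, 0.27] [0.01, -0.35, -0.0]
[-0.31, 0.07, 0.28] [0.01, -0.35, -0.0]
```

Emit:
carry_out:
  increments:
    - {"gripper": 0.26, "dp": [-0.44, 0.07, 0.19], "rot": [0, -0.4, 0]}
    - {"gripper": 0.26, "dp": [-0.43, 0.07, 0.21], "rot": [0, -0.4, 0]}
    - {"gripper": 0.26, "dp": [-0.42, 0.07, 0.23], "rot": [0, -0.4, 0]}
    - {"gripper": 0.26, "dp": [-0.41, 0.07, 0.25], "rot": [0, -0.4, 0]}
    - {"gripper": 0.26, "dp": [-0.4, 0.07, 0.27], "rot": [0, -0.4, 0]}
    - {"gripper": 0.26, "dp": [-0.38, 0.07, 0.28], "rot": [0, -0.4, 0]}
    - {"gripper": 0.26, "dp": [-0.36, 0.07, 0.3], "rot": [0, -0.4, 0]}
    - {"gripper": 0.26, "dp": [-0.34, 0.07, 0.3], "rot": [0, -0.4, 0]}
    - {"gripper": 0.26, "dp": [-0.2, 0.05, 0.15], "rot": [0, -0.2, 0]}
    - {"gripper": 0.26, "dp": [0, 0, 0], "rot": [0, 0, 0]}

```text
time_s: 2.15
tcp_pos: [0.5912, -0.1902, 0.1978]
eef_rot: [[0.008, -0.009, 1.0], [-1.0, 0.004, 0.008], [-0.004, -1.0, -0.009]]
wrist_force: [-0.2, 0.5, 0.2]
grip_width: 0.0633
```

```bash
python3 plan.py 0.585 -0.195 0.2 1 -0.009 3
python3 - <<'E'
from h import *
c=shot("wrist","wrist1");print(np.round(c["position"],4))
from workcell import read_state
print(np.round(proj(c,[0.585,-0.195,0.09]),1))
E
```

```text
t 2.15 tcp [ 0.5912 -0.1902  0.1978] F [-0.18  0.49  0.15] w 0.0633 left [-0.0062 -0.0048  0.0022] tool units [ 0.12 -0.05 -0.16]
rotleft units [ 0.09  0.16 -0.04]
[0.04, -0.02, -0.05] [0.03, 0.05, -0.01]
[0.04, -0.02, -0.05] [0.03, 0.05, -0.01]
[0.04, -0.02, -0.05] [0.03, 0.05, -0.01]
[ 0.5914 -0.1197  0.3396]
[318.3 203.5]
```

View pics/wrist1.png

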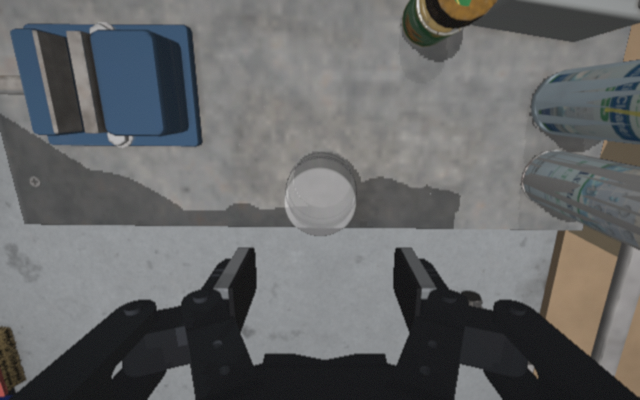

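Emit:
carry_out:
  increments:
    - {"gripper": 0.0, "dp": [0.05, 0, -0.07], "rot": [0.04, 0.06, 0]}
    - {"gripper": 0.0, "dp": [0.05, 0, -0.07], "rot": [0.04, 0.06, 0]}
    - {"gripper": 0.0, "dp": [0, 0.2, 0], "rot": [0, 0.03, 0]}
    - {"gripper": 0.0, "dp": [0, 0.3, 0], "rot": [0, 0, 0]}
    - {"gripper": 0.0, "dp": [0, 0.3, 0], "rot": [0, 0, 0]}
    - {"gripper": 0.0, "dp": [0, 0.2, 0], "rot": [0, 0, 0]}
    - {"gripper": 0.0, "dp": [0, 0.1, 0], "rot": [0, 0, 0]}
    - {"gripper": 0.0, "dp": [0, 0, 0], "rot": [0, 0, 0]}
    - {"gripper": 0.0, "dp": [0, 0, 0], "rot": [0, 0, 0]}
    - {"gripper": 0.0, "dp": [0, 0, 0], "rot": [0, 0, 0]}

```text
time_s: 3.2
tcp_pos: [0.5818, -0.1995, 0.1494]
eef_rot: [[-0.018, -0.003, 1.0], [-1.0, 0.002, -0.018], [-0.002, -1.0, -0.003]]
wrist_force: [-0.2, 0.4, 0.3]
grip_width: 0.0852
```

```bash
python3 plan.py 0.586 -0.194 0.035 1 -0.009 1
python3 - <<'E'
from h import *
c=shot("wrist","wrist2")
print(np.round(proj(c,[0.586,-0.194,0.09]),1))
E
```

```text
t 3.2 tcp [ 0.5818 -0.1995  0.1494] F [-0.19  0.42  0.26] w 0.0852 left [ 0.0042  0.0055 -0.1144] tool units [-0.14  2.86  0.11]
rotleft units [ 0.03 -0.08 -0.02]
[-0.05, 1.0, 0.04] [0.03, -0.08, -0.02]
[331.6 209.5]
```

View pics/wrist2.png

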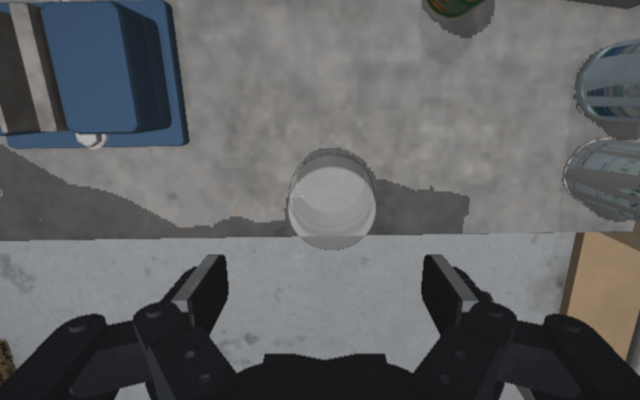

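Emit:
carry_out:
  increments:
    - {"gripper": 0.0, "dp": [-0.08, 0.1, 0.05], "rot": [0, -0.08, 0]}
    - {"gripper": 0.0, "dp": [-0.08, 0.1, 0.05], "rot": [0, 0, 0]}
    - {"gripper": 0.0, "dp": [0, 0.1, 0], "rot": [0, 0, 0]}
    - {"gripper": 0.0, "dp": [0, 0.4, 0], "rot": [0, 0, 0]}
    - {"gripper": 0.0, "dp": [0, 0.5, 0], "rot": [0, 0, 0]}
    - {"gripper": 0.0, "dp": [0, 0.5, 0], "rot": [0, 0, 0]}
    - {"gripper": 0.0, "dp": [0, 0.5, 0], "rot": [0, 0, 0]}
    - {"gripper": 0.0, "dp": [0, 0.3, 0], "rot": [0, 0, 0]}
    - {"gripper": 0.0, "dp": [0, 0.1, 0], "rot": [0, 0, 0]}
    - {"gripper": 0.0, "dp": [0, 0, 0], "rot": [0, 0, 0]}

```text
time_s: 4.25
tcp_pos: [0.5882, -0.1913, 0.0418]
eef_rot: [[-0.007, 0.001, 1.0], [-1.0, 0.001, -0.007], [-0.001, -1.0, 0.001]]
wrist_force: [-0.4, -0.8, 0.3]
grip_width: 0.0851
```

```bash
python3 plan.py 0.586 -0.193 0.035 1 -0.009 1
python3 - <<'E'
from h import *
c=shot("wrist","wrist3")
print(np.round(proj(c,[0.586,-0.193,0.09]),1))
E
```

```text
t 4.25 tcp [ 0.5882 -0.1913  0.0418] F [-0.4  -0.75  0.28] w 0.0851 left [-0.0022 -0.0017 -0.0068] tool units [ 0.04  0.17 -0.05]
rotleft units [-0.01  0.02 -0.01]
[0.04, 0.17, -0.05] [-0.01, 0.02, -0.01]
[319.4 329.8]
```

View pics/wrist3.png

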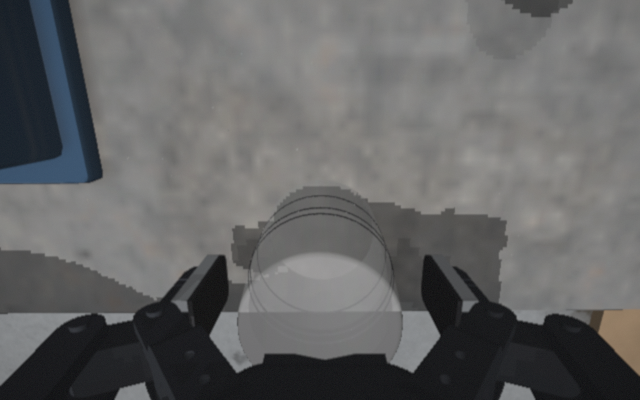

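Emit:
carry_out:
  increments:
    - {"gripper": 0.0, "dp": [0.04, 0.1, -0.05], "rot": [0, 0, 0]}
    - {"gripper": 0.0, "dp": [0, 0, 0], "rot": [0, 0, 0]}
    - {"gripper": 0.1, "dp": [0, 0, 0], "rot": [0, 0, 0]}
    - {"gripper": 0.2, "dp": [0, 0, 0], "rot": [0, 0, 0]}
    - {"gripper": 0.22, "dp": [0, 0, 0], "rot": [0, 0, 0]}
    - {"gripper": 0.24, "dp": [0, 0, 0], "rot": [0, 0, 0]}
    - {"gripper": 0.25, "dp": [0, 0, 0], "rot": [0, 0, 0]}
    - {"gripper": 0.25, "dp": [0, 0, 0], "rot": [0, 0, 0]}
    - {"gripper": 0.25, "dp": [0, 0, 0], "rot": [0, 0, 0]}
    - {"gripper": 0.25, "dp": [0, 0, 0], "rot": [0, 0, 0]}

```text
time_s: 5.3
tcp_pos: [0.5878, -0.1936, 0.0412]
eef_rot: [[-0.007, 0.006, 1.0], [-1.0, -0.001, -0.007], [0.001, -1.0, 0.006]]
wrist_force: [-0.6, -0.3, 0.4]
grip_width: 0.0643
```

```bash
python3 plan.py 0.586 -0.193 0.038 1 -0.009 1
```

```text
t 5.3 tcp [ 0.5878 -0.1936  0.0412] F [-0.55 -0.35  0.35] w 0.0643 left [-0.0018  0.0006 -0.0032] tool units [-0.02  0.08 -0.05]
rotleft units [-0.06  0.02  0.01]
[-0.02, 0.08, -0.05] [-0.06, 0.02, 0.01]
```

Emit:
carry_out:
  increments:
    - {"gripper": 0.25, "dp": [0, 0.1, -0.04], "rot": [-0.04, 0, 0]}
    - {"gripper": 0.25, "dp": [0, 0.05, 0], "rot": [0, 0, 0]}
    - {"gripper": 0.25, "dp": [0, 0, 0], "rot": [0, 0, 0]}
    - {"gripper": 0.26, "dp": [0, 0, 0], "rot": [0, 0, 0]}
    - {"gripper": 0.26, "dp": [0, 0, 0], "rot": [0, 0, 0]}
    - {"gripper": 0.265, "dp": [0, 0, 0], "rot": [0, 0, 0]}
    - {"gripper": 0.265, "dp": [0, 0, 0], "rot": [0, 0, 0]}
    - {"gripper": 0.27, "dp": [0, 0, 0], "rot": [0, 0, 0]}
    - {"gripper": 0.27, "dp": [0, 0, 0], "rot": [0, 0, 0]}
    - {"gripper": 0.27, "dp": [0, 0, 0], "rot": [0, 0, 0]}

```text
time_s: 6.3
tcp_pos: [0.5864, -0.1935, 0.0345]
eef_rot: [[-0.007, 0.002, 1.0], [-1.0, -0.001, -0.007], [0.001, -1.0, 0.002]]
wrist_force: [0.1, -1.0, -0.5]
grip_width: 0.0624
```

```bash
python3 - <<'E'
from h import *
c=shot("wrist","wrist4")
E
python3 plan.py 0.586 -0.193 0.038 1 -0.009 1
```

```text
t 6.35 tcp [ 0.5864 -0.1936  0.0345] F [-0.41  0.26  0.12] w 0.0628 left [-0.0004  0.0006  0.0035] tool units [-0.01 -0.09 -0.01]
rotleft units [-0.02  0.02  0.01]
[-0.01, -0.09, -0.01] [-0.02, 0.02, 0.01]
```

View pics/wrist4.png

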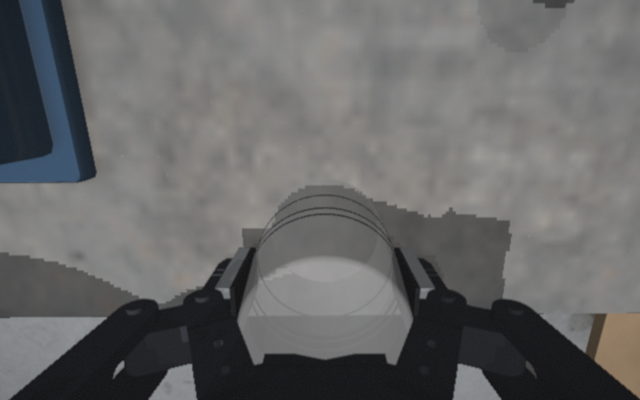

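Emit:
carry_out:
  increments:
    - {"gripper": 0.275, "dp": [0, 0, 0], "rot": [0, 0, 0]}
    - {"gripper": 0.275, "dp": [0, 0, 0], "rot": [0, 0, 0]}
    - {"gripper": 0.28, "dp": [0, 0, 0], "rot": [0, 0, 0]}
    - {"gripper": 0.28, "dp": [0, 0, 0], "rot": [0, 0, 0]}
    - {"gripper": 0.28, "dp": [0, 0, 0], "rot": [0, 0, 0]}
    - {"gripper": 0.28, "dp": [0, -0.03, 0], "rot": [0, 0, 0]}
    - {"gripper": 0.28, "dp": [0, -0.05, 0], "rot": [0, 0, 0]}
    - {"gripper": 0.28, "dp": [0, -0.05, 0], "rot": [0, 0, 0]}
    - {"gripper": 0.28, "dp": [0, 0, 0], "rot": [0, 0, 0]}
    - {"gripper": 0.28, "dp": [0, 0, 0], "rot": [0, 0, 0]}

```text
time_s: 7.35
tcp_pos: [0.5856, -0.1935, 0.0395]
eef_rot: [[-0.007, 0.0, 1.0], [-1.0, -0.0, -0.007], [0.0, -1.0, 0.0]]
wrist_force: [0.2, 0.6, -1.1]
grip_width: 0.0618
```

```bash
python3 - <<'E'
from h import *
from workcell import read_state
c=shot("wrist","wrist5")
a=[read_state() for _ in range(3)];print([x["grip_width"] for x in a],np.round([x["wrist_force"] for x in a],2))
E
python3 plan.py 0.586 -0.193 0.038 1 -0.009 1
```

```text
[0.06159702588019522, 0.06159702588019522, 0.06159702588019522] [[-0.73 -0.43 -1.35]
 [-0.73 -0.43 -1.35]
 [-0.73 -0.43 -1.35]]
t 7.4 tcp [ 0.5856 -0.1935  0.0395] F [-0.73 -0.43 -1.35] w 0.0616 left [ 0.0004  0.0005 -0.0015] tool units [-0.01  0.04  0.01]
rotleft units [-0.    0.02  0.  ]
[-0.01, 0.04, 0.01] [-0.0, 0.02, 0.0]
```

View pics/wrist5.png

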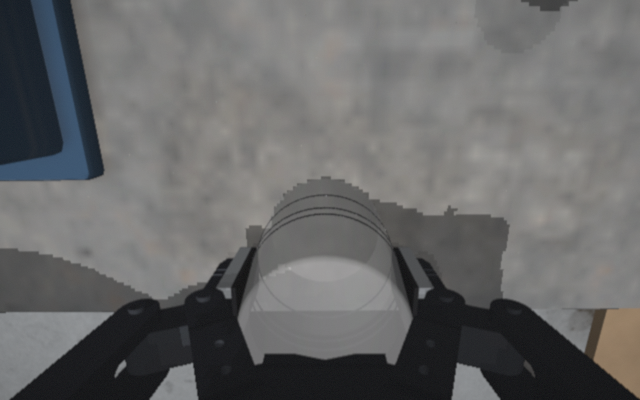

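Emit:
carry_out:
  increments:
    - {"gripper": 0.283, "dp": [0, 0, 0], "rot": [0, 0, 0]}
    - {"gripper": 0.283, "dp": [0, -0.05, 0], "rot": [0, 0, 0]}
    - {"gripper": 0.283, "dp": [0, -0.1, 0], "rot": [0, 0, 0]}
    - {"gripper": 0.283, "dp": [0, -0.15, 0], "rot": [0, 0, 0]}
    - {"gripper": 0.283, "dp": [0, -0.15, 0], "rot": [0, 0, 0]}
    - {"gripper": 0.283, "dp": [0, -0.2, 0], "rot": [0, 0, 0]}
    - {"gripper": 0.283, "dp": [0, -0.2, 0], "rot": [0, 0, 0]}
    - {"gripper": 0.283, "dp": [0, -0.1, 0], "rot": [0, 0, 0]}
    - {"gripper": 0.283, "dp": [0, 0, 0], "rot": [0, 0, 0]}
    - {"gripper": 0.283, "dp": [0, 0, 0], "rot": [0, 0, 0]}

```text
time_s: 8.4
tcp_pos: [0.5861, -0.1936, 0.0821]
eef_rot: [[-0.007, 0.002, 1.0], [-1.0, -0.001, -0.007], [0.001, -1.0, 0.002]]
wrist_force: [-0.3, -0.4, -1.4]
grip_width: 0.0614
```

```bash
python3 - <<'E'
from h import *
c=shot("wrist","wrist6");c=shot("scene","scene6");crop(c,300,100,480,240,4,'pics/scene6c.png')
E
python3 plan.py 0.529 0.122 0.09 1 -0.009 11
```

```text
t 8.5 tcp [ 0.586  -0.1936  0.0817] F [-0.07 -0.79 -1.44] w 0.0611 left [-0.057   0.3156  0.0083] tool units [-7.88 -0.21 -1.48]
rotleft units [-0.02  0.02  0.01]
[-0.72, -0.02, -0.13] [-0.0, 0.0, 0.0]
[-0.72, -0.02, -0.13] [-0.0, 0.0, 0.0]
[-0.72, -0.02, -0.13] [-0.0, 0.0, 0.0]
[-0.72, -0.02, -0.13] [-0.0, 0.0, 0.0]
[-0.72, -0.02, -0.14] [-0.0, 0.0, 0.0]
[-0.72, -0.02, -0.14] [-0.0, 0.0, 0.0]
[-0.72, -0.02, -0.14] [-0.0, 0.0, 0.0]
[-0.72, -0.02, -0.14] [-0.0, 0.0, 0.0]
[-0.72, -0.02, -0.14] [-0.0, 0.0, 0.0]
[-0.72, -0.02, -0.14] [-0.0, 0.0, 0.0]
[-0.72, -0.02, -0.14] [-0.0, 0.0, 0.0]
```

View pics/wrist6.png

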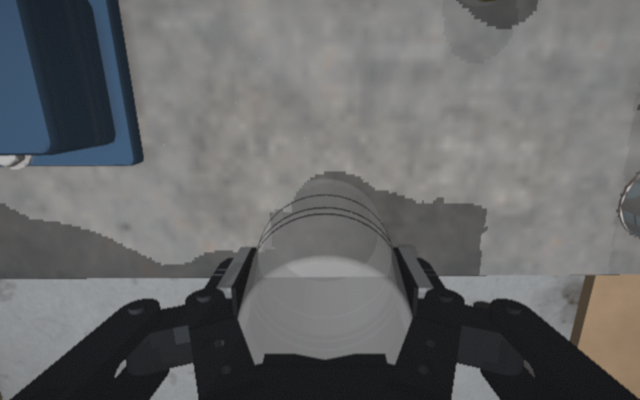

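View pics/scene6c.png

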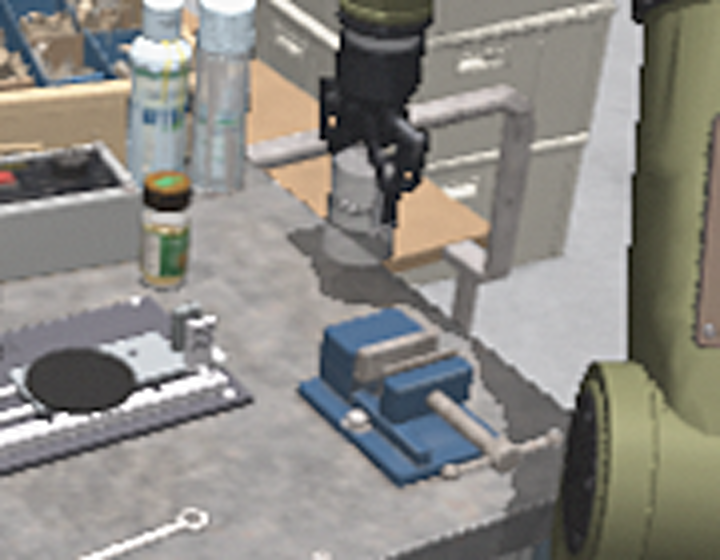

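Emit:
carry_out:
  increments:
    - {"gripper": 0.283, "dp": [0, -0.15, 0], "rot": [0, 0, 0]}
    - {"gripper": 0.283, "dp": [0, -0.25, 0], "rot": [0, 0, 0]}
    - {"gripper": 0.283, "dp": [0, -0.3, -0.05], "rot": [0, 0, 0]}
    - {"gripper": 0.283, "dp": [-0.1, -0.3, -0.05], "rot": [0, 0, 0]}
    - {"gripper": 0.283, "dp": [-0.2, -0.25, -0.05], "rot": [0, 0, 0]}
    - {"gripper": 0.283, "dp": [-0.3, -0.15, -0.1], "rot": [0, 0, 0]}
    - {"gripper": 0.283, "dp": [-0.4, -0.05, -0.1], "rot": [0, 0, 0]}
    - {"gripper": 0.283, "dp": [-0.45, 0, -0.1], "rot": [0, 0, 0]}
    - {"gripper": 0.283, "dp": [-0.5, 0, -0.1], "rot": [0, 0, 0]}
    - {"gripper": 0.283, "dp": [-0.5, 0, -0.1], "rot": [0, 0, 0]}

```text
time_s: 9.5
tcp_pos: [0.5578, -0.0885, 0.1456]
eef_rot: [[-0.009, 0.002, 1.0], [-1.0, -0.001, -0.009], [0.001, -1.0, 0.002]]
wrist_force: [0.2, -0.4, -1.8]
grip_width: 0.0616
```

```bash
python3 plan.py 0.529 0.122 0.14 1 -0.009 1
```

```text
t 9.5 tcp [ 0.5578 -0.0885  0.1456] F [ 0.22 -0.44 -1.77] w 0.0616 left [-0.0288  0.2105 -0.0056] tool units [-5.26  0.14 -0.77]
rotleft units [-0.02  0.    0.01]
[-1.0, 0.03, -0.15] [-0.02, 0.0, 0.01]
```

Emit:
carry_out:
  increments:
    - {"gripper": 0.283, "dp": [-0.55, 0, -0.1], "rot": [0, 0, 0]}
    - {"gripper": 0.283, "dp": [-0.6, 0, -0.1], "rot": [0, 0, 0]}
    - {"gripper": 0.283, "dp": [-0.65, 0, -0.1], "rot": [0, 0, 0]}
    - {"gripper": 0.283, "dp": [-0.65, 0, -0.1], "rot": [0, 0, 0]}
    - {"gripper": 0.283, "dp": [-0.65, 0, -0.1], "rot": [0, 0, 0]}
    - {"gripper": 0.283, "dp": [-0.6, 0, -0.05], "rot": [0, 0, 0]}
    - {"gripper": 0.283, "dp": [-0.55, 0, -0.05], "rot": [0, 0, 0]}
    - {"gripper": 0.283, "dp": [-0.4, 0, -0.05], "rot": [0, 0, 0]}
    - {"gripper": 0.283, "dp": [-0.2, 0, 0], "rot": [0, 0, 0]}
    - {"gripper": 0.283, "dp": [-0.05, 0, 0], "rot": [0, 0, 0]}

```text
time_s: 10.5
tcp_pos: [0.52, 0.1331, 0.1466]
eef_rot: [[0.01, -0.001, 1.0], [-1.0, 0.003, 0.01], [-0.003, -1.0, -0.001]]
wrist_force: [0.5, 0.0, -2.3]
grip_width: 0.0616
```

```bash
python3 plan.py 0.529 0.122 0.07 1 -0.009 1;python3 - <<'E'
from h import *
c=shot("wrist","wrist7");c=shot("scene","scene7");crop(c,230,90,430,240,4,'pics/scene7c.png')
E
```

```text
t 10.5 tcp [0.52   0.1331 0.1466] F [ 0.46  0.02 -2.26] w 0.0616 left [ 0.009  -0.0111 -0.0766] tool units [0.29 1.91 0.22]
rotleft units [ 0.01  0.18 -0.03]
[0.15, 1.0, 0.12] [0.01, 0.18, -0.03]
```

View pics/wrist7.png

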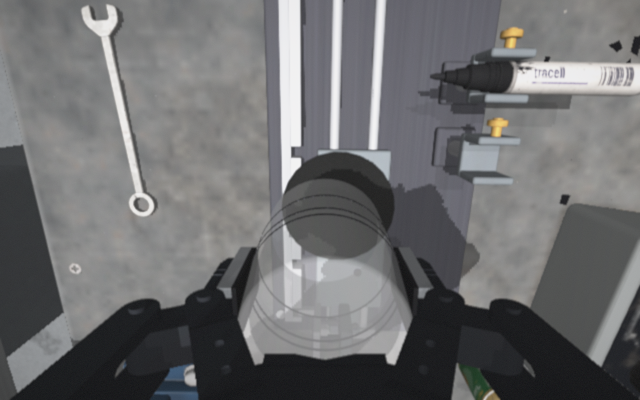

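View pics/scene7c.png

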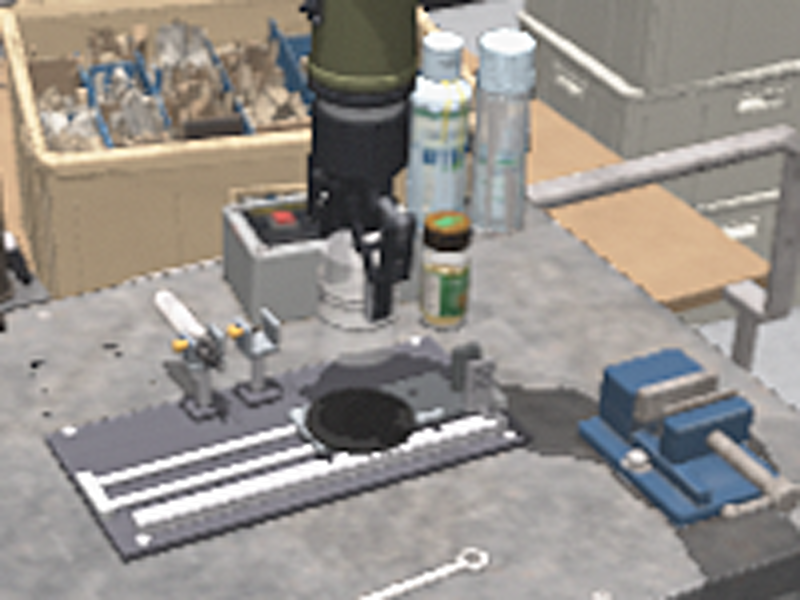

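Run:
```python
from h import *
c=load("wrist7")
for p in [(338,205),(282,205),(394,205),(338,152),(338,257)]: print(onz(c,*p,.03).round(4))
print(onz(c,431,77,.074).round(4))
```

```text
[0.5307 0.1243 0.03  ]
[0.4847 0.1238 0.03  ]
[0.5768 0.1248 0.03  ]
[0.5298 0.1678 0.03  ]
[0.5318 0.0774 0.03  ]
[0.5839 0.2204 0.074 ]
```

Emit:
carry_out:
  increments:
    - {"gripper": 0.283, "dp": [0.1, 0, 0.1], "rot": [0, 0.1, 0]}
    - {"gripper": 0.283, "dp": [0.1, 0.1, 0.1], "rot": [0, 0.08, 0]}
    - {"gripper": 0.283, "dp": [0.05, 0.2, 0.05], "rot": [0, 0, 0]}
    - {"gripper": 0.283, "dp": [0, 0.3, 0], "rot": [0, 0, 0]}
    - {"gripper": 0.283, "dp": [0, 0.3, 0], "rot": [0, 0, 0]}
    - {"gripper": 0.283, "dp": [0, 0.2, 0], "rot": [0, 0, 0]}
    - {"gripper": 0.283, "dp": [0, 0.1, 0], "rot": [0, 0, 0]}
    - {"gripper": 0.283, "dp": [0, 0.05, 0], "rot": [0, 0, 0]}
    - {"gripper": 0.283, "dp": [0, 0, 0], "rot": [0, 0, 0]}
    - {"gripper": 0.283, "dp": [0, 0, 0], "rot": [0, 0, 0]}

```text
time_s: 11.6
tcp_pos: [0.5311, 0.1159, 0.09]
eef_rot: [[-0.019, -0.004, 1.0], [-1.0, 0.0, -0.019], [-0.0, -1.0, -0.004]]
wrist_force: [0.8, -0.1, -2.0]
grip_width: 0.0618
```

```bash
python3 plan.py 0.530 0.1225 0.066 1 -0.009 1
```

```text
t 11.6 tcp [0.5311 0.1159 0.09  ] F [ 0.84 -0.06 -2.  ] w 0.0618 left [-0.0011  0.0066 -0.024 ] tool units [-0.17  0.6  -0.03]
rotleft units [ 0.04 -0.09 -0.  ]
[-0.17, 0.6, -0.03] [0.04, -0.09, -0.0]
```

Emit:
carry_out:
  increments:
    - {"gripper": 0.283, "dp": [-0.06, 0.05, -0.02], "rot": [0.03, -0.05, 0]}
    - {"gripper": 0.283, "dp": [-0.05, 0.1, 0], "rot": [0, 0, 0]}
    - {"gripper": 0.283, "dp": [0, 0.1, 0], "rot": [0, 0, 0]}
    - {"gripper": 0.283, "dp": [0, 0.1, 0], "rot": [0, 0, 0]}
    - {"gripper": 0.283, "dp": [0, 0.05, 0], "rot": [0, 0, 0]}
    - {"gripper": 0.283, "dp": [0, 0, 0], "rot": [0, 0, 0]}
    - {"gripper": 0.283, "dp": [0, 0, 0], "rot": [0, 0, 0]}
    - {"gripper": 0.283, "dp": [0, 0, 0], "rot": [0, 0, 0]}
    - {"gripper": 0.283, "dp": [0, 0, 0], "rot": [0, 0, 0]}
    - {"gripper": 0.283, "dp": [0, 0, 0], "rot": [0, 0, 0]}

```text
time_s: 12.6
tcp_pos: [0.531, 0.1211, 0.0738]
eef_rot: [[-0.013, 0.002, 1.0], [-1.0, 0.001, -0.013], [-0.001, -1.0, 0.002]]
wrist_force: [0.2, -0.1, -2.6]
grip_width: 0.0616
```

```bash
python3 plan.py 0.530 0.1225 0.066 1 -0.009 1
```

```text
t 12.6 tcp [0.531  0.1211 0.0738] F [ 0.18 -0.07 -2.61] w 0.0616 left [-0.001   0.0014 -0.0078] tool units [-0.03  0.19 -0.03]
rotleft units [-0.01 -0.04 -0.01]
[-0.03, 0.19, -0.03] [-0.01, -0.04, -0.01]
```

Emit:
carry_out:
  increments:
    - {"gripper": 0.283, "dp": [0, 0.05, 0], "rot": [0, 0, 0]}
    - {"gripper": 0.283, "dp": [0, 0.05, 0], "rot": [0, 0, 0]}
    - {"gripper": 0.283, "dp": [0, 0.04, 0], "rot": [0, 0, 0]}
    - {"gripper": 0.283, "dp": [0, 0.02, 0], "rot": [0, 0, 0]}
    - {"gripper": 0.283, "dp": [0, 0, 0], "rot": [0, 0, 0]}
    - {"gripper": 0.283, "dp": [0, 0, 0], "rot": [0, 0, 0]}
    - {"gripper": 0.283, "dp": [0, 0, 0], "rot": [0, 0, 0]}
    - {"gripper": 0.283, "dp": [0, 0, 0], "rot": [0, 0, 0]}
    - {"gripper": 0.283, "dp": [0, 0, 0], "rot": [0, 0, 0]}
    - {"gripper": 0.283, "dp": [0, 0, 0], "rot": [0, 0, 0]}

```text
time_s: 13.6
tcp_pos: [0.5312, 0.1211, 0.067]
eef_rot: [[-0.013, 0.002, 1.0], [-1.0, 0.001, -0.013], [-0.001, -1.0, 0.002]]
wrist_force: [-0.3, 0.7, -1.8]
grip_width: 0.0616
```

```bash
python3 plan.py 0.530 0.1225 0.066 1 -0.009 1;python3 - <<'E'
from h import *
c=shot("wrist","wrist8");c=shot("scene","scene8");crop(c,230,90,430,240,4,'pics/scene8c.png')
E
```

```text
t 13.6 tcp [0.5312 0.1211 0.067 ] F [-0.28  0.69 -1.76] w 0.0616 left [-0.0012  0.0014 -0.001 ] tool units [-0.03  0.03 -0.03]
rotleft units [-0.02 -0.04 -0.01]
[-0.03, 0.03, -0.03] [-0.02, -0.04, -0.01]
```

View pics/scene8c.png

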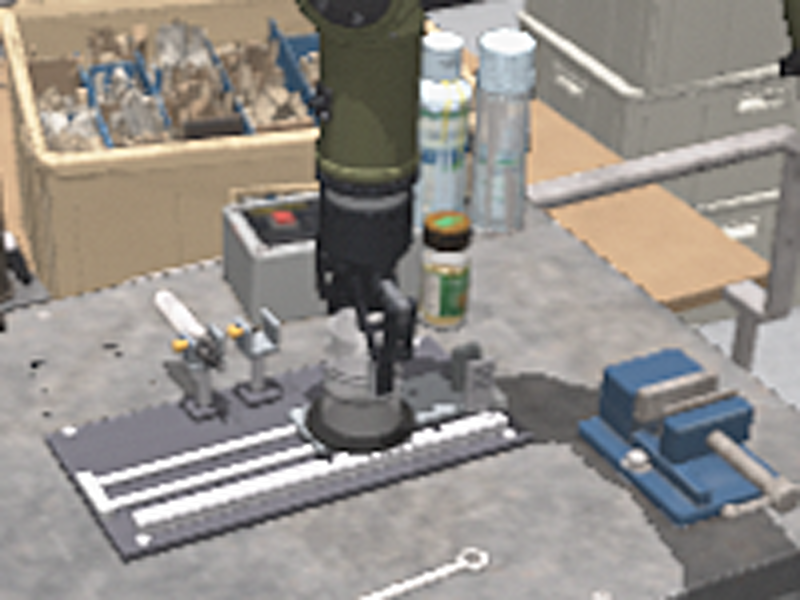

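View pics/wrist8.png

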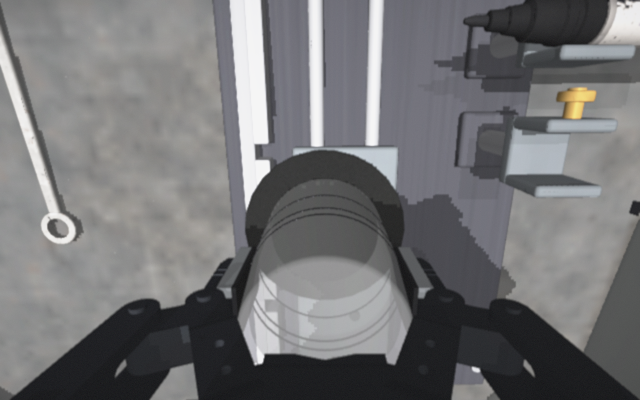

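Emit:
carry_out:
  increments:
    - {"gripper": 0.283, "dp": [0, 0.025, 0], "rot": [0, 0, 0]}
    - {"gripper": 0.283, "dp": [0, 0.015, 0], "rot": [0, 0, 0]}
    - {"gripper": 0.283, "dp": [0, 0.01, 0], "rot": [0, 0, 0]}
    - {"gripper": 0.283, "dp": [0, 0.0, 0], "rot": [0, 0, 0]}
    - {"gripper": 0.283, "dp": [0, 0, 0], "rot": [0, 0, 0]}
    - {"gripper": 0.283, "dp": [0, 0, 0], "rot": [0, 0, 0]}
    - {"gripper": 0.283, "dp": [0, 0, 0], "rot": [0, 0, 0]}
    - {"gripper": 0.283, "dp": [0, 0, 0], "rot": [0, 0, 0]}
    - {"gripper": 0.283, "dp": [0, 0, 0], "rot": [0, 0, 0]}
    - {"gripper": 0.283, "dp": [0, 0, 0], "rot": [0, 0, 0]}

```text
time_s: 14.7
tcp_pos: [0.5312, 0.1211, 0.0648]
eef_rot: [[-0.013, 0.002, 1.0], [-1.0, 0.001, -0.013], [-0.001, -1.0, 0.002]]
wrist_force: [-0.5, -0.4, -1.3]
grip_width: 0.0618
```

```bash
python3 plan.py 0.530 0.1225 0.066 1 -0.009 1
```

```text
t 14.7 tcp [0.5312 0.1211 0.0648] F [-0.52 -0.42 -1.29] w 0.0618 left [-0.0012  0.0014  0.0012] tool units [-0.03 -0.03 -0.03]
rotleft units [-0.02 -0.04 -0.01]
[-0.03, -0.03, -0.03] [-0.02, -0.04, -0.01]
```

Emit:
carry_out:
  increments:
    - {"gripper": 0.283, "dp": [0, 0.02, 0], "rot": [0, 0, 0]}
    - {"gripper": 0.283, "dp": [0, 0.01, 0], "rot": [0, 0, 0]}
    - {"gripper": 0.283, "dp": [0, 0.0, 0], "rot": [0, 0, 0]}
    - {"gripper": 0.283, "dp": [0, 0.0, 0], "rot": [0, 0, 0]}
    - {"gripper": 0.28, "dp": [0, 0, 0], "rot": [0, 0, 0]}
    - {"gripper": 0.275, "dp": [0, 0, 0], "rot": [0, 0, 0]}
    - {"gripper": 0.27, "dp": [0, 0, 0], "rot": [0, 0, 0]}
    - {"gripper": 0.26, "dp": [0, 0, 0], "rot": [0, 0, 0]}
    - {"gripper": 0.25, "dp": [0, 0, 0], "rot": [0, 0, 0]}
    - {"gripper": 0.24, "dp": [0, 0, 0], "rot": [0, 0, 0]}

```text
time_s: 15.7
tcp_pos: [0.5319, 0.1215, 0.0647]
eef_rot: [[-0.013, 0.004, 1.0], [-1.0, 0.001, -0.013], [-0.001, -1.0, 0.004]]
wrist_force: [-0.6, -1.1, 0.3]
grip_width: 0.0646
```

```bash
python3 plan.py 0.530 0.1225 0.066 1 -0.009 1;python3 - <<'E'
from h import *
c=shot("wrist","wrist9")
E
```

```text
t 15.7 tcp [0.5319 0.1215 0.0647] F [-0.59 -1.12  0.26] w 0.0646 left [-0.0019  0.001   0.0013] tool units [-0.03 -0.03 -0.05]
rotleft units [-0.04 -0.04 -0.01]
[-0.03, -0.03, -0.05] [-0.04, -0.04, -0.01]
```

View pics/wrist9.png

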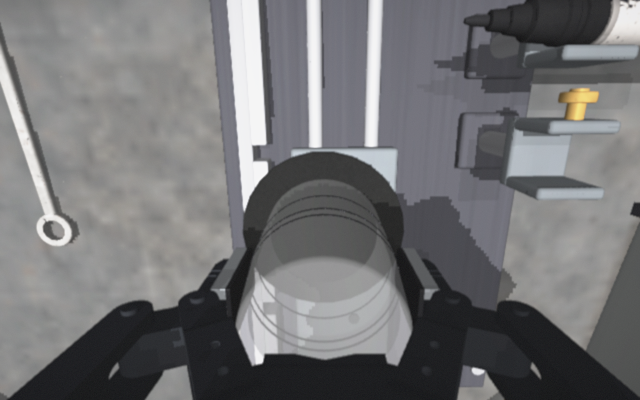

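Emit:
carry_out:
  increments:
    - {"gripper": 0.2, "dp": [0, 0, 0], "rot": [0, 0, 0]}
    - {"gripper": 0.1, "dp": [0, 0, 0], "rot": [0, 0, 0]}
    - {"gripper": 0, "dp": [0, 0.0, 0], "rot": [0, 0, 0]}
    - {"gripper": 0, "dp": [0, -0.2, 0], "rot": [0, 0, 0]}
    - {"gripper": 0, "dp": [0, -0.4, 0], "rot": [0, 0, 0]}
    - {"gripper": 0, "dp": [0, -0.5, 0], "rot": [0, 0, 0]}
    - {"gripper": 0, "dp": [0, -0.5, 0], "rot": [0, 0, 0]}
    - {"gripper": 0, "dp": [0, -0.4, 0], "rot": [0, 0, 0]}
    - {"gripper": 0, "dp": [0, -0.2, 0], "rot": [0, 0, 0]}
    - {"gripper": 0, "dp": [0, 0, 0], "rot": [0, 0, 0]}

```text
time_s: 16.75
tcp_pos: [0.5311, 0.1218, 0.1584]
eef_rot: [[-0.012, 0.003, 1.0], [-1.0, 0.001, -0.012], [-0.001, -1.0, 0.003]]
wrist_force: [0.5, -0.2, 0.2]
grip_width: 0.0852
```

```bash
python3 plan.py 0.528 0.0175 0.16 1 -0.009 1;python3 - <<'E'
from h import *
c=shot("wrist","wrist10");c=shot("scene","scene10");crop(c,230,90,430,240,4,'pics/scene10c.png')
E
```

```text
t 16.75 tcp [0.5311 0.1218 0.1584] F [ 0.5  -0.23  0.16] w 0.0852 left [-0.0031 -0.1043  0.0016] tool units [ 2.61 -0.04 -0.05]
rotleft units [-0.03 -0.03 -0.01]
[1.0, -0.02, -0.02] [-0.03, -0.03, -0.01]
```

View pics/wrist10.png

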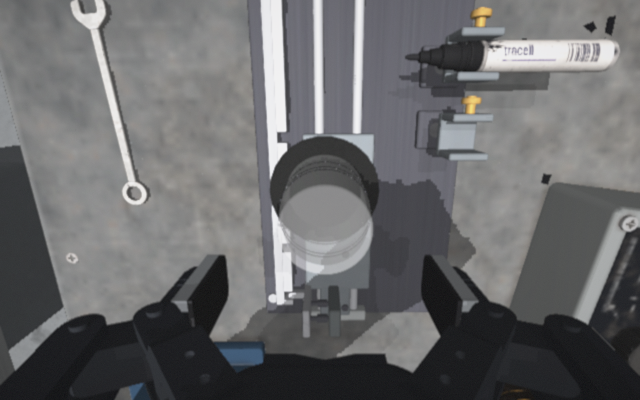

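View pics/scene10c.png

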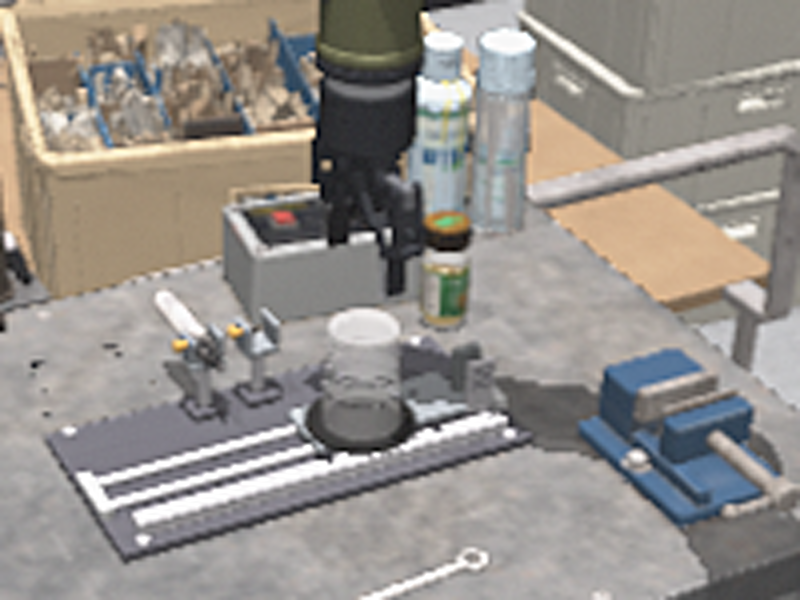

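Emit:
carry_out:
  increments:
    - {"gripper": 0, "dp": [0.2, 0, 0], "rot": [0, 0, 0]}
    - {"gripper": 0, "dp": [0.4, 0, 0], "rot": [0, 0, 0]}
    - {"gripper": 0, "dp": [0.5, 0, 0], "rot": [0, 0, 0]}
    - {"gripper": 0, "dp": [0.5, 0, 0], "rot": [0, 0, 0]}
    - {"gripper": 0, "dp": [0.4, 0, 0], "rot": [0, 0, 0]}
    - {"gripper": 0, "dp": [0.3, 0, 0], "rot": [0, 0, 0]}
    - {"gripper": 0, "dp": [0.1, 0, 0], "rot": [0, 0, 0]}
    - {"gripper": 0, "dp": [0, 0, 0], "rot": [0, 0, 0]}
    - {"gripper": 0, "dp": [0, 0, 0], "rot": [0, 0, 0]}
    - {"gripper": 0, "dp": [0, 0, 0], "rot": [0, 0, 0]}

```text
time_s: 17.85
tcp_pos: [0.5255, 0.0196, 0.1504]
eef_rot: [[-0.01, -0.01, 1.0], [-1.0, 0.0, -0.01], [-0.0, -1.0, -0.01]]
wrist_force: [-0.8, 0.3, -0.7]
grip_width: 0.0852
```

```bash
python3 plan.py 0.528 0.0175 0.16 1 -0.009 1;python3 - <<'E'
from h import *
c=shot("wrist","wrist11");crop(c,220,120,420,270,4,'pics/wrist11c.png')
E
```

```text
t 17.85 tcp [0.5255 0.0196 0.1504] F [-0.8   0.31 -0.66] w 0.0852 left [ 0.0025 -0.0021  0.0096] tool units [ 0.05 -0.24  0.06]
rotleft units [ 0.1  -0.01 -0.  ]
[0.05, -0.24, 0.06] [0.1, -0.01, -0.0]
```

View pics/wrist11c.png

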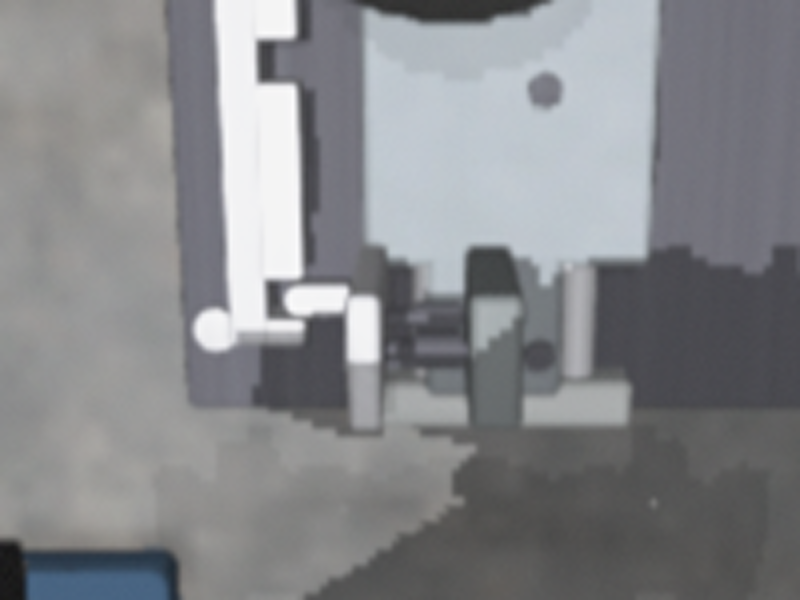

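Run:
```python
from h import *
c=load("wrist11")
f=lambda u,v:(220+(u-1.5)/4,120+(v-1.5)/4)
for p in [(347,295),(347,430),(383,362),(470,360),(523,298),(523,425)]: print(p,onz(c,*f(*p),.067).round(4))
```

```text
(347, 295) [0.5115 0.0294 0.067 ]
(347, 430) [0.5109 0.0038 0.067 ]
(383, 362) [0.5177 0.0169 0.067 ]
(470, 360) [0.5333 0.0171 0.067 ]
(523, 298) [0.5427 0.0286 0.067 ]
(523, 425) [0.543  0.0046 0.067 ]
```

Emit:
carry_out:
  increments:
    - {"gripper": 0, "dp": [0.04, 0.1, 0.08], "rot": [0.08, 0, 0]}
    - {"gripper": 0, "dp": [0.02, 0.2, 0.02], "rot": [0, 0, 0]}
    - {"gripper": 0, "dp": [0, 0.4, 0], "rot": [0, 0, 0]}
    - {"gripper": 0, "dp": [0, 0.5, 0], "rot": [0, 0, 0]}
    - {"gripper": 0, "dp": [0, 0.5, 0], "rot": [0, 0, 0]}
    - {"gripper": 0, "dp": [0, 0.4, 0], "rot": [0, 0, 0]}
    - {"gripper": 0, "dp": [0, 0.2, 0], "rot": [0, 0, 0]}
    - {"gripper": 0, "dp": [0, 0, 0], "rot": [0, 0, 0]}
    - {"gripper": 0, "dp": [0, 0, 0], "rot": [0, 0, 0]}
    - {"gripper": 0, "dp": [0, 0, 0], "rot": [0, 0, 0]}

```text
time_s: 18.9
tcp_pos: [0.5306, 0.0203, 0.0532]
eef_rot: [[-0.005, 0.001, 1.0], [-1.0, 0.002, -0.005], [-0.002, -1.0, 0.001]]
wrist_force: [-0.2, -0.6, 0.8]
grip_width: 0.0851
```

```bash
python3 plan.py 0.530 0.017 0.034 1 -0.009 1;python3 - <<'E'
from h import *
c=shot("wrist","wrist12")
E
```

```text
t 18.9 tcp [0.5306 0.0203 0.0532] F [-0.24 -0.61  0.83] w 0.0851 left [-0.0006 -0.0033 -0.0192] tool units [ 0.08  0.48 -0.02]
rotleft units [-0.01  0.04 -0.02]
[0.08, 0.48, -0.02] [-0.01, 0.04, -0.02]
```

View pics/wrist12.png

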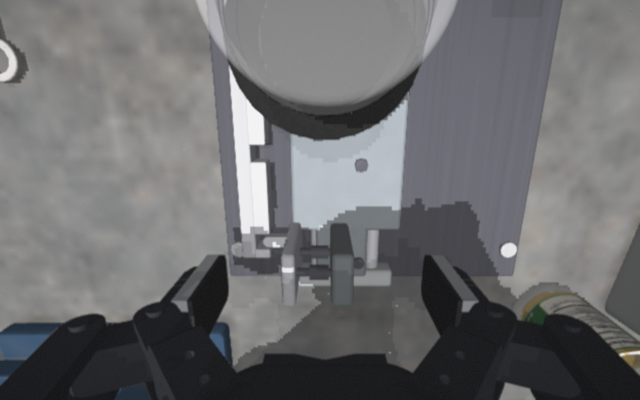

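Emit:
carry_out:
  increments:
    - {"gripper": 0, "dp": [0.05, 0.1, -0.01], "rot": [0, 0, 0]}
    - {"gripper": 0, "dp": [0.02, 0.15, 0], "rot": [0, 0, 0]}
    - {"gripper": 0, "dp": [0, 0.12, 0], "rot": [0, 0, 0]}
    - {"gripper": 0.2, "dp": [0, 0.05, 0], "rot": [0, 0, 0]}
    - {"gripper": 0.35, "dp": [0, 0, 0], "rot": [0, 0, 0]}
    - {"gripper": 0.5, "dp": [0, 0, 0], "rot": [0, 0, 0]}
    - {"gripper": 0.5, "dp": [0, 0, 0], "rot": [0, 0, 0]}
    - {"gripper": 0.5, "dp": [0, 0, 0], "rot": [0, 0, 0]}
    - {"gripper": 0.5, "dp": [0, 0, 0], "rot": [0, 0, 0]}
    - {"gripper": 0.5, "dp": [0, 0, 0], "rot": [0, 0, 0]}

```text
time_s: 19.95
tcp_pos: [0.5315, 0.0172, 0.0366]
eef_rot: [[-0.005, 0.004, 1.0], [-1.0, 0.002, -0.005], [-0.002, -1.0, 0.004]]
wrist_force: [0.4, -0.5, -0.9]
grip_width: 0.0427
```

```bash
python3 plan.py 0.530 0.017 0.034 1 -0.009 1;python3 - <<'E'
from h import *
c=shot("wrist","wrist13")
E
```

```text
t 19.95 tcp [0.5315 0.0172 0.0366] F [ 0.39 -0.51 -0.87] w 0.0427 left [-0.0015 -0.0002 -0.0026] tool units [ 0.    0.07 -0.04]
rotleft units [-0.04  0.04 -0.02]
[0.0, 0.07, -0.04] [-0.04, 0.04, -0.02]
```

View pics/wrist13.png

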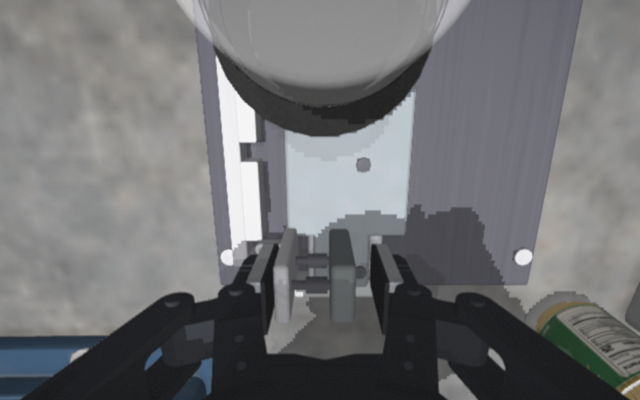

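Emit:
carry_out:
  increments:
    - {"gripper": 0.5, "dp": [0, 0.04, -0.035], "rot": [-0.03, 0.03, 0]}
    - {"gripper": 0.55, "dp": [0, 0, 0], "rot": [0, 0, 0]}
    - {"gripper": 0.6, "dp": [0, 0, 0], "rot": [0, 0, 0]}
    - {"gripper": 0.64, "dp": [0, 0, 0], "rot": [0, 0, 0]}
    - {"gripper": 0.67, "dp": [0, 0, 0], "rot": [0, 0, 0]}
    - {"gripper": 0.69, "dp": [0, 0, 0], "rot": [0, 0, 0]}
    - {"gripper": 0.7, "dp": [0, 0, 0], "rot": [0, 0, 0]}
    - {"gripper": 0.7, "dp": [0, 0, 0], "rot": [0, 0, 0]}
    - {"gripper": 0.7, "dp": [0, 0, 0], "rot": [0, 0, 0]}
    - {"gripper": 0.7, "dp": [0, 0, 0], "rot": [0, 0, 0]}

```text
time_s: 21.0
tcp_pos: [0.5307, 0.0171, 0.0352]
eef_rot: [[-0.008, 0.002, 1.0], [-1.0, 0.002, -0.008], [-0.002, -1.0, 0.002]]
wrist_force: [1.6, -0.7, 0.8]
grip_width: 0.0259
```

```bash
python3 plan.py 0.530 0.017 0.034 1 -0.009 1;python3 - <<'E'
from h import *
c=shot("wrist","wrist14")
E
```

```text
t 21.0 tcp [0.5307 0.0171 0.0352] F [ 1.57 -0.75  0.8 ] w 0.0259 left [-0.0007 -0.0001 -0.0012] tool units [ 0.    0.03 -0.02]
rotleft units [-0.02  0.   -0.02]
[0.0, 0.03, -0.02] [-0.02, 0.0, -0.02]
```

View pics/wrist14.png

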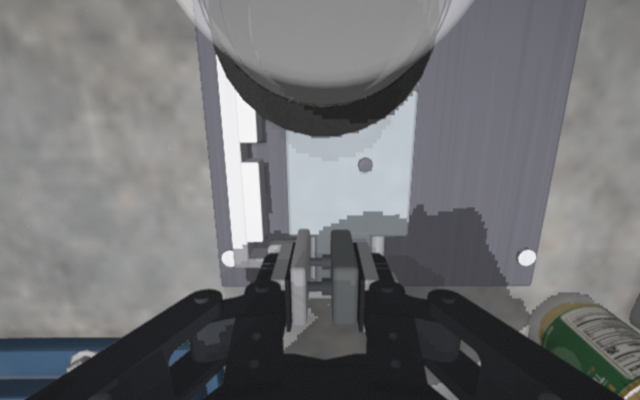

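Emit:
carry_out:
  increments:
    - {"gripper": 0.71, "dp": [0, 0, 0], "rot": [0, 0, 0]}
    - {"gripper": 0.71, "dp": [-0.03, 0, 0], "rot": [0, 0, 0]}
    - {"gripper": 0.71, "dp": [-0.06, 0, 0], "rot": [0, 0, 0]}
    - {"gripper": 0.71, "dp": [-0.09, 0, 0], "rot": [0, 0, 0]}
    - {"gripper": 0.71, "dp": [-0.12, 0, 0], "rot": [0, 0, 0]}
    - {"gripper": 0.71, "dp": [-0.15, 0, 0], "rot": [0, 0, 0]}
    - {"gripper": 0.71, "dp": [-0.15, 0, 0], "rot": [0, 0, 0]}
    - {"gripper": 0.71, "dp": [-0.15, 0, 0], "rot": [0, 0, 0]}
    - {"gripper": 0.71, "dp": [-0.15, 0, 0], "rot": [0, 0, 0]}
    - {"gripper": 0.71, "dp": [-0.15, 0, 0], "rot": [0, 0, 0]}

```text
time_s: 22.05
tcp_pos: [0.5312, 0.0612, 0.0353]
eef_rot: [[-0.009, 0.002, 1.0], [-1.0, -0.0, -0.009], [0.0, -1.0, 0.002]]
wrist_force: [1.7, -2.3, -0.6]
grip_width: 0.0252
```

```bash
python3 plan.py 0.531 0.1171 0.0345 1 -0.009 1;python3 - <<'E'
from h import *
c=shot("wrist","wrist15")
E
```

```text
t 22.05 tcp [0.5312 0.0612 0.0353] F [ 1.71 -2.29 -0.59] w 0.0252 left [-0.0002  0.0559 -0.0008] tool units [-1.4   0.02 -0.02]
rotleft units [-0.02  0.    0.  ]
[-1.0, 0.01, -0.01] [-0.02, 0.0, 0.0]
```

View pics/wrist15.png

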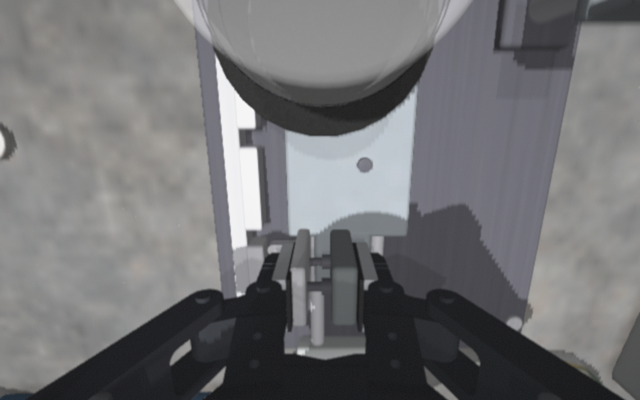

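Emit:
carry_out:
  increments:
    - {"gripper": 0.71, "dp": [-0.15, 0, 0], "rot": [0, 0, 0]}
    - {"gripper": 0.71, "dp": [-0.15, 0, 0], "rot": [0, 0, 0]}
    - {"gripper": 0.71, "dp": [-0.15, 0, 0], "rot": [0, 0, 0]}
    - {"gripper": 0.71, "dp": [-0.15, 0, 0], "rot": [0, 0, 0]}
    - {"gripper": 0.71, "dp": [-0.15, 0, 0], "rot": [0, 0, 0]}
    - {"gripper": 0.71, "dp": [-0.15, 0, 0], "rot": [0, 0, 0]}
    - {"gripper": 0.71, "dp": [-0.12, 0, 0], "rot": [0, 0, 0]}
    - {"gripper": 0.71, "dp": [-0.07, 0, 0], "rot": [0, 0, 0]}
    - {"gripper": 0.71, "dp": [-0.03, 0, 0], "rot": [0, 0, 0]}
    - {"gripper": 0.71, "dp": [0, 0, 0], "rot": [0, 0, 0]}

```text
time_s: 23.1
tcp_pos: [0.5315, 0.112, 0.0353]
eef_rot: [[-0.007, 0.003, 1.0], [-1.0, 0.001, -0.007], [-0.001, -1.0, 0.003]]
wrist_force: [2.3, -0.4, 0.5]
grip_width: 0.0248
```

```bash
python3 plan.py 0.531 0.1171 0.0345 1 -0.009 1
```

```text
t 23.1 tcp [0.5315 0.112  0.0353] F [ 2.34 -0.43  0.46] w 0.0248 left [-0.0005  0.0051 -0.0008] tool units [-0.13  0.02 -0.01]
rotleft units [-0.02  0.02 -0.01]
[-0.13, 0.02, -0.01] [-0.02, 0.02, -0.01]
```

Emit:
carry_out:
  increments:
    - {"gripper": 0.71, "dp": [-0.05, 0, 0], "rot": [0, 0, 0]}
    - {"gripper": 0.71, "dp": [-0.05, 0, 0], "rot": [0, 0, 0]}
    - {"gripper": 0.71, "dp": [-0.02, 0, 0], "rot": [0, 0, 0]}
    - {"gripper": 0.71, "dp": [0, 0, 0], "rot": [0, 0, 0]}
    - {"gripper": 0.71, "dp": [0, 0, 0], "rot": [0, 0, 0]}
    - {"gripper": 0.71, "dp": [0, 0, 0], "rot": [0, 0, 0]}
    - {"gripper": 0.71, "dp": [0, 0, 0], "rot": [0, 0, 0]}
    - {"gripper": 0.71, "dp": [0, 0, 0], "rot": [0, 0, 0]}
    - {"gripper": 0.71, "dp": [0, 0, 0], "rot": [0, 0, 0]}
    - {"gripper": 0.71, "dp": [0, 0, 0], "rot": [0, 0, 0]}

```text
time_s: 24.1
tcp_pos: [0.5315, 0.1164, 0.0353]
eef_rot: [[-0.008, 0.002, 1.0], [-1.0, 0.001, -0.008], [-0.001, -1.0, 0.002]]
wrist_force: [2.2, -1.8, 0.3]
grip_width: 0.0254
```

```bash
python3 plan.py 0.531 0.1171 0.0345 1 -0.009 1;python3 - <<'E'
from h import *
c=shot("wrist","wrist16");c=shot("scene","scene16");crop(c,230,90,430,240,4,'pics/scene16c.png')
E
```

```text
t 24.1 tcp [0.5315 0.1164 0.0353] F [ 2.17 -1.77  0.29] w 0.0254 left [-0.0005  0.0007 -0.0008] tool units [-0.02  0.02 -0.01]
rotleft units [-0.02  0.01 -0.01]
[-0.02, 0.02, -0.01] [-0.02, 0.01, -0.01]
```

View pics/wrist16.png

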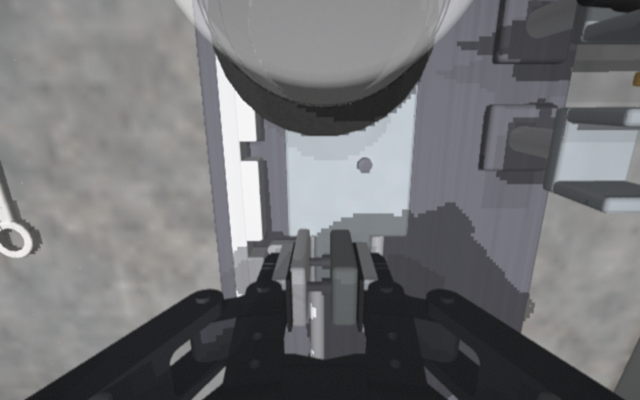

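View pics/scene16c.png

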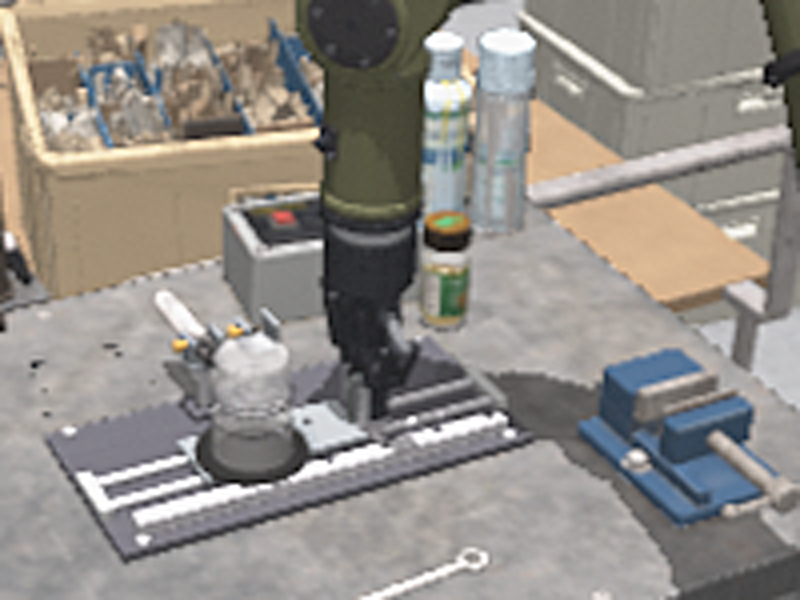

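Emit:
carry_out:
  increments:
    - {"gripper": 0.69, "dp": [0, 0, 0], "rot": [0, 0, 0]}
    - {"gripper": 0.67, "dp": [0, 0, 0], "rot": [0, 0, 0]}
    - {"gripper": 0.65, "dp": [0, 0, 0], "rot": [0, 0, 0]}
    - {"gripper": 0.63, "dp": [0, 0, 0], "rot": [0, 0, 0]}
    - {"gripper": 0.6, "dp": [0, 0, 0], "rot": [0, 0, 0]}
    - {"gripper": 0.55, "dp": [0, 0, 0], "rot": [0, 0, 0]}
    - {"gripper": 0.5, "dp": [0, 0, 0], "rot": [0, 0, 0]}
    - {"gripper": 0.45, "dp": [0, 0, 0], "rot": [0, 0, 0]}
    - {"gripper": 0.45, "dp": [0, 0, 0], "rot": [0, 0, 0]}
    - {"gripper": 0.45, "dp": [0, 0, 0], "rot": [0, 0, 0]}

```text
time_s: 25.2
tcp_pos: [0.5305, 0.1174, 0.0351]
eef_rot: [[-0.008, 0.001, 1.0], [-1.0, 0.002, -0.008], [-0.002, -1.0, 0.001]]
wrist_force: [-0.2, 0.6, 0.1]
grip_width: 0.047
```

```bash
python3 plan.py 0.531 0.1171 0.0345 1 -0.009 1;python3 - <<'E'
from h import *
c=shot("wrist","wrist17")
E
```

```text
t 25.2 tcp [0.5305 0.1174 0.0351] F [-0.17  0.61  0.12] w 0.047 left [ 0.0005 -0.0003 -0.0006] tool units [0.01 0.01 0.01]
rotleft units [-0.01  0.01 -0.02]
[0.01, 0.01, 0.01] [-0.01, 0.01, -0.02]
```

View pics/wrist17.png

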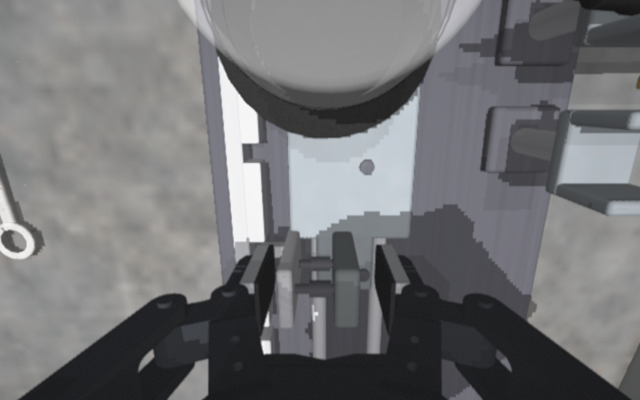

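Emit:
carry_out:
  increments:
    - {"gripper": 0.3, "dp": [0, 0, 0], "rot": [0, 0, 0]}
    - {"gripper": 0.2, "dp": [0, 0, 0], "rot": [0, 0, 0]}
    - {"gripper": 0.1, "dp": [0, -0.1, 0], "rot": [0, 0, 0]}
    - {"gripper": 0.1, "dp": [0, -0.3, 0], "rot": [0, 0, 0]}
    - {"gripper": 0.1, "dp": [0, -0.5, 0], "rot": [0, 0, 0]}
    - {"gripper": 0.1, "dp": [0, -0.5, 0], "rot": [0, 0, 0]}
    - {"gripper": 0.1, "dp": [0, -0.5, 0], "rot": [0, 0, 0]}
    - {"gripper": 0.1, "dp": [0, -0.3, 0], "rot": [0, 0, 0]}
    - {"gripper": 0.1, "dp": [0, -0.1, 0], "rot": [0, 0, 0]}
    - {"gripper": 0.1, "dp": [0, 0, 0], "rot": [0, 0, 0]}

```text
time_s: 26.25
tcp_pos: [0.5302, 0.1176, 0.1347]
eef_rot: [[-0.007, 0.002, 1.0], [-1.0, 0.002, -0.007], [-0.002, -1.0, 0.002]]
wrist_force: [0.2, 0.1, -0.7]
grip_width: 0.0768
```

```bash
python3 plan.py 0.531 0.1171 0.1345 1 -0.009 1;python3 - <<'E'
from h import *
c=shot("wrist","wrist18");c=shot("scene","scene18");crop(c,230,90,430,240,4,'pics/scene18c.png')
E
```

```text
t 26.25 tcp [0.5302 0.1176 0.1347] F [ 0.25  0.1  -0.66] w 0.0768 left [ 0.0008 -0.0005 -0.0002] tool units [0.01 0.   0.02]
rotleft units [-0.02  0.02 -0.02]
[0.01, 0.0, 0.02] [-0.02, 0.02, -0.02]
```

View pics/wrist18.png

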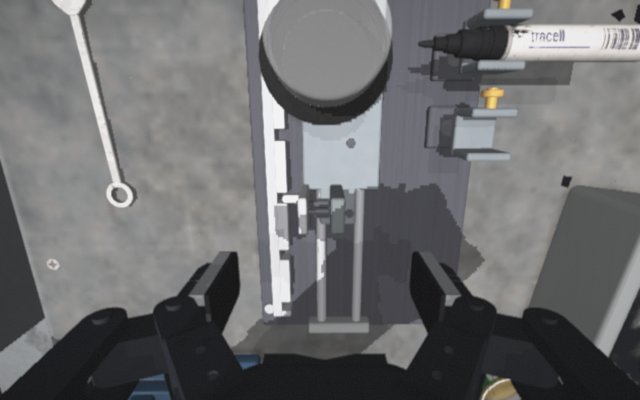

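View pics/scene18c.png

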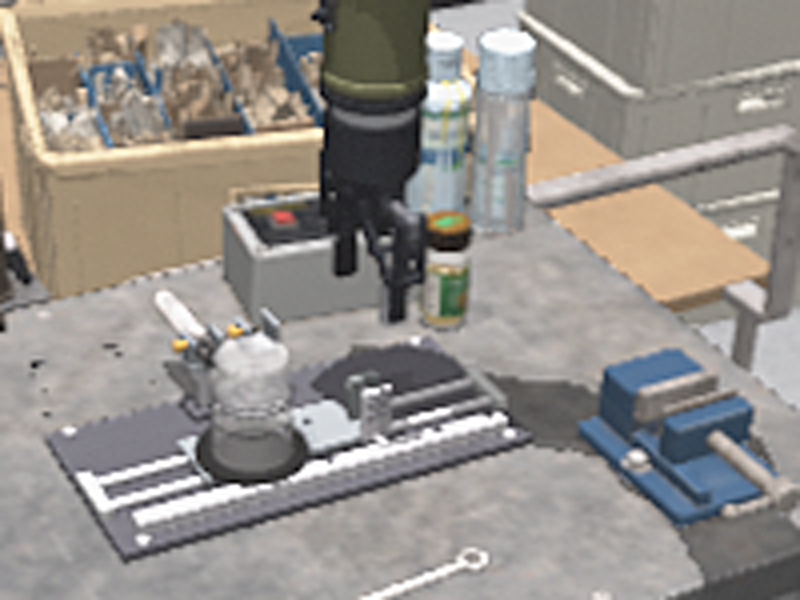

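Run:
```python
from h import *
c=load("wrist18");crop(c,240,150,400,250,5,'pics/wrist18c.png')
```

```text
(no output)
```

View pics/wrist18c.png

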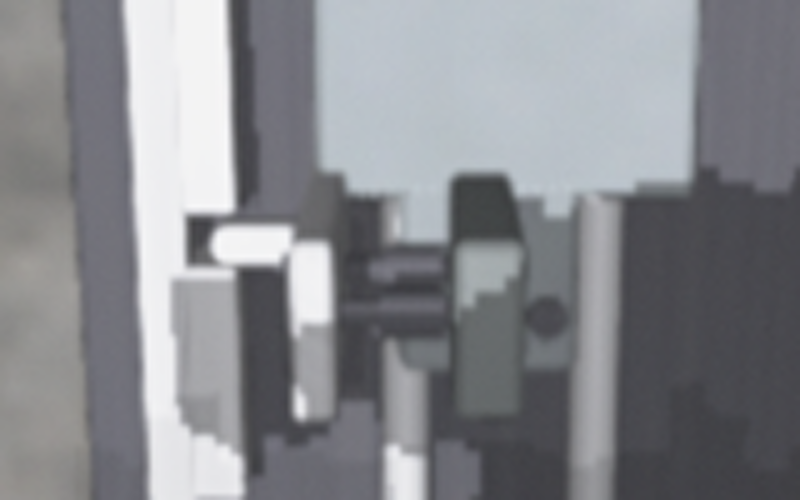

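Run:
```python
from h import *
from workcell import job_done
c=load("wrist18")
f=lambda u,v:(240+(u-2)/5,150+(v-2)/5)
for p in [(289,245),(525,245),(525,415)]: print(onz(c,*f(*p),.067).round(4))
print("glass top",onz(c,326,42,.12).round(4))
print(job_done())
```

```text
[0.5121 0.1283 0.067 ]
[0.5433 0.128  0.067 ]
[0.5436 0.1038 0.067 ]
glass top [0.5312 0.2142 0.12  ]
the job is handed in; nothing more can be done
None
```

The job is handed in at about 26 s. The upturned tumbler stands on the carriage's pad, and the carriage is latched at the 0.10 notch, facing the pen.

**What I did:**
- I gripped the tumbler with the fingers only just past contact (about 61.6 mm opening), set it on the pad at the starting notch and let go.
- I then squeezed the latch tab fully in, slid the carriage 100 mm and released it.

**Checks that agreed:**
- **Right notch:** in both the top and wrist views the pen lies about 0.10 m along from the pad's start. The empty stand faces the 0.05 notch.
- **Latch home:** the plates measure about 31–32 mm over both outer faces (32 mm at rest). The wrist picture shows the pin in the notch. The grip moved about 100 mm along the slide.
- **Tumbler and bystanders:** the last scene and wrist pictures show the tumbler upright on the pad. The jar, spanner and pen look undisturbed. I did not check the dropper separately.

**Checks that were weak or disagreed:**
- **Tumbler position:** my last estimate of the tumbler's top was about 8 mm short, along the slide, of where the pad centre should be. I judged it by eye from a disc partly cut off by the picture edge. At the placing, the tool was within about 1–2 mm of the pad centre. Even an 8 mm offset keeps the tumbler on the pad, which leaves 14 mm all round.
- **Grip force:** it cannot be read directly. I take it to be gentle only because the fingers barely squeezed and the tumbler did not slip.

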